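# Set out the turned boxes in order of height on the display board

### The arm

A 6-joint arm with a two-finger parallel gripper is mounted at the origin on the work surface. World frame = base frame: x ahead of the robot, y to its left, z up, the work surface at z = 0. Lengths are in m, angles in rad, forces in N, time in s.
With the tool pointing down it reaches from about 0.35 to 0.85 m from the base axis. Payload 8.1 kg.
Tool frame: the origin (TCP) lies at the very end of the fingers, on their centre line; the grasp point (between the pads) lies robot.tcp_to_grasp behind it (robot.tcp_to_grasp is the distance from the TCP to the grasp point, in m); z points along the fingers, y is the line along which they close (so a half turn about z gives the same grasp; the last joint's range is limited). The gripper opens to 93 mm and grips with 3 to 60 N. Pads are 15 mm wide; open, the fingers measure 128 mm over their backs; the gripper's body (75 mm by 188 mm) begins 65 mm behind the grasp point.
Start: joints at [-1.26, 0.13, 1.488, -0, 1.523, -0.085], TCP at [0.231, -0.554, 0.219] pointing down, gripper open.
Joint ranges: [-2.96, 2.96], [-0.89, 2.26], [0.02, 2.5], [-1.34, 4.48], [0, 2.73], [-2.66, 2.66]. Speed limits (rad/s): [2.39, 2.39, 2.79, 3.14, 3.14, 3.14].

### API

Orientations are given as a rotation vector (axis times angle).
In Python, from plant import robot gives the robot as it stands. The module is installed in compiled form; this text tells all that it offers.
- The arm moves only by the shell command python3 -m pendant 'ROWS' [FORCE]. ROWS is JSON, a list that holds one entry, the list of rows, each a list of 5 numbers: the opening, from 0 (shut) to 1 (fully open), then the shift along the tool's x, y, z in cm, then the turn about the tool's z in degrees. In form: [[[fingers, x, y, z, roll], ...]]. A call has 1 to 8 rows; each row shifts and turns the commanded pose from where the row before left it, along the tool's axes as they then stand; what a row does not reach is not made up. A row lasts 1/10 s, in which the tool goes at most 50 mm and 8.59 degrees, less where a joint would pass 70% of its speed; a pose out of reach is approached as far as the arm can. A call is refused whole if a number of a shift passes 5 or a number of a turn 8.59, either way. A call with a gripper value outside its range is refused whole. The fingers move at their own pace and stop on an object; FORCE is the grip in N (left out, the last holds). Time passes only in rows, so rows that do not move let the fingers close. It gives the time, the measured TCP pose, the force, the opening and the grip force at its end, in the units of the state.
- robot.read_state(): the state, without advancing time (a new reading comes with each control period).
- robot.read_camera(name): name is "scene" or "side" or "wrist"; returns a dict with "img" (400x640x3 uint8, blue, green, red), "K" (3x3 intrinsics, pixels), "k1" (the pictures are not rectified: a ray, as slopes to the right and down, at radius r is drawn at 1 + k1 r^2 times it, then the intrinsics apply), "pose" (4x4, takes a point from camera to world coordinates). Camera axes: x right, y up, looking along -z (the intrinsics and any distortion apply to the point x, -y, -z); pixel columns grow to the right and rows downward; lengths in m; the calibration is good to about 2 mm. A picture is of the moment at which its call begins. There is no depth.
- robot.close_job(): hands the job in; it is judged then, once.
The state is a dict: "t": time; "q": joint angles; "dq": joint speeds; "joint_torque": joint torques, N m; "tool_pos": TCP position; "orientation": TCP orientation; "force": force on the tool from outside, world axes, zero at the start; "wrist_torque": the same for the moment, N m; "opening": finger opening in m; "gripper_force": force on a finger pad.
Only numpy, scipy, OpenCV 4.12 (cv2) and the standard library are available. Lean on these libraries where they do the work, as an engineer would, in place of code of your own. Each camera call takes 0.05 s, during which the arm holds its last target. There are 200 camera calls.

### The job

Stand the four turned wooden boxes on the four blue felt pads of the white display board, one centred on each pad, in order of height: the tallest on the pad next to the orange tag, then step by step down to the shortest at the other end. Keep the boxes upright all the while, and leave the dark wooden bowl where it is.

Things in the scene. Friction and masses are not known exactly. Their poses are not given: they have to be found in the camera images.
- box_a_mid (a point): largest of four loose turned wooden lidded boxes: a orange-brown straight-sided upright cylinder, 52 mm in diameter, 92 mm tall in all, of which the top 13 mm is a small round knob (15 mm across); lid and box are one solid piece. Point: its centre, half-way up (46 mm above its underside); z along its axis, up. It starts standing on the table before the board.
- box_b_mid (a point): second largest of four loose turned wooden lidded boxes: a very dark brown (nearly black) straight-sided upright cylinder, 48 mm in diameter, 78 mm tall in all, of which the top 13 mm is a small round knob (15 mm across); lid and box are one solid piece. Point: its centre, half-way up (39 mm above its underside); z along its axis, up. It starts standing on the table before the board.
- box_c_mid (a point): third largest of four loose turned wooden lidded boxes: a very pale (nearly white) straight-sided upright cylinder, 44 mm in diameter, 64 mm tall in all, of which the top 13 mm is a small round knob (15 mm across); lid and box are one solid piece. Point: its centre, half-way up (32 mm above its underside); z along its axis, up. It starts standing on the table before the board.
- box_d_mid (a point): smallest of four loose turned wooden lidded boxes: a dark red straight-sided upright cylinder, 40 mm in diameter, 50 mm tall in all, of which the top 13 mm is a small round knob (15 mm across); lid and box are one solid piece. Point: its centre, half-way up (25 mm above its underside); z along its axis, up. It starts standing on the table before the board.
- pad1: round dark-blue felt pad, 62 mm across, at one end of the row: four alike in a straight row, 85 mm apart, in the order pad1 to pad4, fixed along the white board (440 x 90 x 8 mm, fixed). Origin: centre of its underside, 8 mm above the table; its top, where a box stands, is 11 mm above the table. y runs along the row towards pad4, x across the board.
- pad2: round dark-blue felt pad, 62 mm across, next after pad1: four alike in a straight row, 85 mm apart, in the order pad1 to pad4, fixed along the white board (440 x 90 x 8 mm, fixed). Origin: centre of its underside, 8 mm above the table; its top, where a box stands, is 11 mm above the table. y runs along the row towards pad4, x across the board.
- pad3: round dark-blue felt pad, 62 mm across, next after pad2: four alike in a straight row, 85 mm apart, in the order pad1 to pad4, fixed along the white board (440 x 90 x 8 mm, fixed). Origin: centre of its underside, 8 mm above the table; its top, where a box stands, is 11 mm above the table. y runs along the row towards pad4, x across the board.
- pad4: round dark-blue felt pad, 62 mm across, at the other end of the row, after pad3: four alike in a straight row, 85 mm apart, in the order pad1 to pad4, fixed along the white board (440 x 90 x 8 mm, fixed). Origin: centre of its underside, 8 mm above the table; its top, where a box stands, is 11 mm above the table. y runs along the row towards pad4, x across the board.
- tag_tall: orange tag, a low bar 22 mm along the board, 60 mm across it and 12 mm high, fixed on the board beyond one end of the row of pads, 72 mm from the nearest pad's centre: it marks the end where the tallest box belongs. A like tag in grey lies at the other end. The two change ends from start to start. Origin at the centre of its underside.
- bowl: loose dark wooden bowl, freshly finished, 116 mm across the rim and 50 mm tall, standing to the side of the boxes; to be left alone. Origin at the centre of its underside.

How it is judged:
By the outcome, as a careful person would: the job done as asked, in the order asked, and still so for the second after the job is handed in, with the robot touching nothing.
It also fails if it takes over 102 s, if anything falls off the work surface, if the arm or the gripper's body presses on something with over 40 N, if the wrist force passes 120 N, or if a joint passes its speed limit or range.

## Working session

There is one attempt and no reset: what is moved stays moved. The work goes in short steps, Python scripts to look and compute and a shell command to move; the robot and the scene stay as the last step left them, time stands still between calls to the robot, and variables do not carry over. Pictures are saved under pics/ and viewed, at most 14 in all, crops included, and the job is handed in when it is done.

```bash
mkdir -p pics
python3 - <<'E'
from plant import robot
import cv2
s=robot.read_state();print(s,robot.tcp_to_grasp)
for n in("scene","side"):
    c=robot.read_camera(n);cv2.imwrite(f"pics/{n}0.png",c["img"]);print(n,c["K"],c["k1"],c["pose"])
E
```

```text
{'t': 0.0, 'q': array([-1.26039957e+00,  1.31165278e-01,  1.48925351e+00,  3.20766263e-05,
        1.52303952e+00, -8.54283255e-02]), 'dq': array([ 4.85139572e-05,  2.66371432e-05,  8.61267646e-04, -2.19374981e-04,
       -8.40494195e-04, -2.07256452e-04]), 'joint_torque': array([-5.95449146e-04, -5.59851766e+01, -4.91752374e+01,  7.67821306e-02,
        3.58623604e-02, -1.20498098e-04]), 'tool_pos': array([ 0.23118168, -0.55305115,  0.21759917]), 'orientation': array([-3.07844538e+00, -6.17341902e-01,  2.78774299e-04]), 'force': array([-0.38590865,  0.83355814, -0.75213321]), 'wrist_torque': array([0.04943541, 0.02608555, 0.01220083]), 'gripper_force': 0.0, 'opening': 0.09302506032122285} 0.0188
scene [[416.9276694    0.         325.53791183]
 [  0.         416.9276694  197.34677533]
 [  0.           0.           1.        ]] -0.005581374161130191 [[ 0.5548019  -0.66069097  0.50565036  0.98319992]
 [ 0.8319193   0.44803393 -0.32737728 -0.17077059]
 [-0.0102533   0.60228983  0.79821165  0.70477179]
 [ 0.          0.          0.          1.        ]]
side [[370.69597128   0.         314.4349325 ]
 [  0.         370.69597128 203.61787567]
 [  0.           0.           1.        ]] -0.061703425934041205 [[ 0.95409159  0.22521117 -0.19745673  0.39612039]
 [-0.29950729  0.71265312 -0.63436655 -0.47034824]
 [-0.00214828  0.66438352  0.74738873  0.72154587]
 [ 0.          0.          0.          1.        ]]
```

View pics/scene0.png

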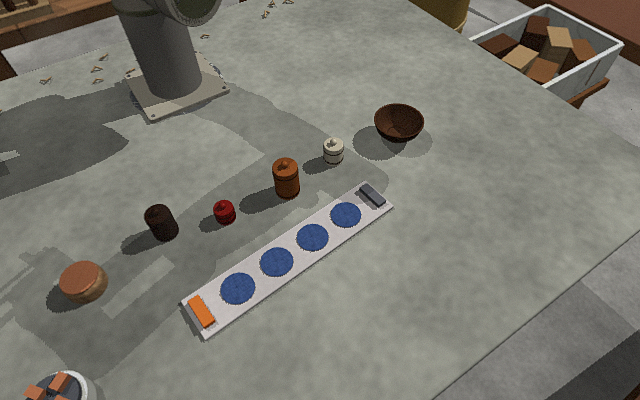

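View pics/side0.png

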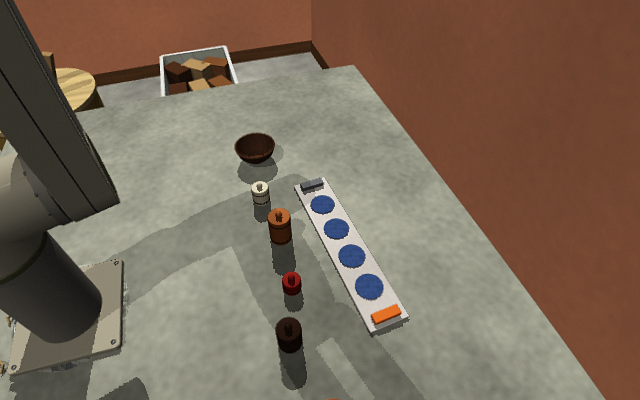

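The scene picture shows the pads at (238,288), (276,262), (313,237) and (346,214), with the orange tag at (201,311), next to the first of these. The boxes are black (161,222), red (224,211), orange (286,178) and pale (333,151). The bowl is at (399,122), and there is a stray brown item at (83,281). The side picture agrees: the orange tag is at (386,314), and pads run from (369,287) to (322,204).

```bash
cat > h.py <<'E'
import numpy as np, cv2
from plant import robot
from scipy.spatial.transform import Rotation as R
def ray(c,p):
    u=cv2.undistortPoints(np.array([[p]],float),c["K"],np.array([c["k1"],0,0,0,0.]))[0,0]
    return c["pose"][:3,3], c["pose"][:3,:3]@np.array([u[0],-u[1],-1])
def onplane(c,p,z):
    o,d=ray(c,p); return o+d*(z-o[2])/d[2]
def tri(c1,p1,c2,p2):
    (a,d),(b,e)=ray(c1,p1),ray(c2,p2); s,t=np.linalg.lstsq(np.c_[d,-e],b-a,rcond=None)[0]
    return (a+s*d+b+t*e)/2, np.linalg.norm(a+s*d-b-t*e)
def blobs(m,amin=60):
    n,l,st,ce=cv2.connectedComponentsWithStats(m.astype(np.uint8))
    return [(ce[i],st[i]) for i in range(1,n) if st[i][4]>=amin]
def go(x,y,z,yaw=None):
    """shift in tool axes (cm) for TCP to reach x,y,z; yaw = world heading of closing line (rad), turn in deg"""
    s=robot.read_state(); T=R.from_rotvec(s["orientation"]).as_matrix()
    d=T.T@(np.array([x,y,z])-s["tool_pos"])*100
    r=None
    if yaw is not None:
        v=T.T@np.array([np.cos(yaw),np.sin(yaw),0]); r=np.degrees(np.arctan2(-v[0],v[1])); r=(r+90)%180-90
    print("t",round(s["t"],2),"shift before turn cm",d.round(2),"turn",r,"q6",s["q"][5].round(2))
E
python3 - <<'E'
from h import *
C={n:{"c":robot.read_camera(n)} for n in("scene","side")}
for n in C:
    c=C[n]["c"]; h=cv2.cvtColor(c["img"],cv2.COLOR_BGR2HSV); H,S,V=[h[...,i].astype(int) for i in range(3)]
    b=[x for x in blobs((H>100)&(H<125)&(S>120)&(V>60),150)]
    print(n,"pads");
    for ce,st in b: print(ce.round(1),st[4],onplane(c,ce,.011).round(4))
# boxes: knob-top pixels by eye -> plane at top height
E
python3 - <<'E'
import cv2,numpy as np
a=cv2.imread('pics/scene0.png')[125:245,130:350];b=cv2.imread('pics/side0.png')[170:380,230:330]
a=cv2.resize(a,None,fx=2.3,fy=2.3,interpolation=2);b=cv2.resize(b,None,fx=2.75,fy=2.75,interpolation=2)
o=np.zeros((580,800,3),np.uint8);o[:a.shape[0],:a.shape[1]]=a;o[:b.shape[0],515:515+b.shape[1]]=b[:, :285]
cv2.imwrite('pics/crop1.png',o)
E
```

```text
scene pads
[345.5 214.4] 577 [0.6022 0.1232 0.011 ]
[312.2 237. ] 644 [0.6095 0.0386 0.011 ]
[276.3 261.5] 722 [ 0.617  -0.0459  0.011 ]
[237.3 288. ] 824 [ 0.6245 -0.1305  0.011 ]
side pads
[322. 204.] 317 [0.6018 0.1255 0.011 ]
[335.8 228.4] 381 [0.6092 0.0405 0.011 ]
[351.4 255.5] 457 [ 0.6168 -0.0439  0.011 ]
[368.6 286. ] 544 [ 0.6238 -0.1284  0.011 ]
```

View pics/crop1.png

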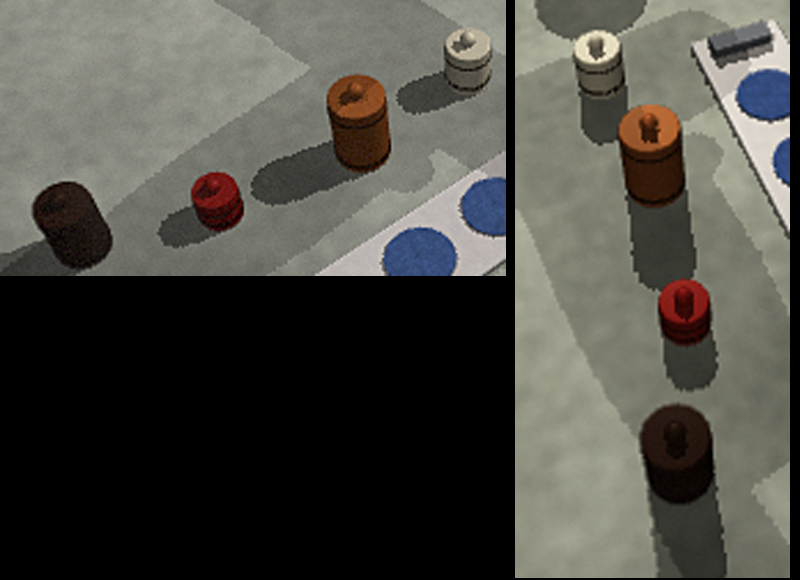

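The crop shows the lid discs. In crop pixels, left view: A (357,97), B (64,206), C (467,44), D (215,188). Right view: A (651,130), B (676,434), C (598,51), D (685,304).

Run:
```python
from h import *
a=robot.read_camera("scene");b=robot.read_camera("side")
L=dict(A=((357,97),(651,130),.079),B=((64,206),(676,434),.065),C=((467,44),(598,51),.051),D=((215,188),(685,304),.037))
for k,(p,q,z) in L.items():
    p=(130+p[0]/2.3,125+p[1]/2.3);q=(230+(q[0]-515)/2.75,170+q[1]/2.75)
    print(k,onplane(a,p,z).round(4),onplane(b,q,z).round(4),tri(a,p,b,q))
print("bowl",onplane(a,(399,118),.05),onplane(b,(255,146),.05))
go(.45,0.07,.25,np.radians(5))
w=robot.read_camera("wrist");cv2.imwrite("pics/w0.png",w["img"]);print(w["pose"])
```

```text
A [0.4791 0.0612 0.079 ] [0.4786 0.0595 0.079 ] (array([0.47860229, 0.06109699, 0.077882  ]), np.float64(0.001047435613346374))
B [ 0.435  -0.1912  0.065 ] [ 0.4328 -0.1899  0.065 ] (array([ 0.43329077, -0.19038487,  0.06377556]), np.float64(0.001946819260976645))
C [0.4577 0.1913 0.051 ] [0.4583 0.1883 0.051 ] (array([0.45808134, 0.19045318, 0.05034895]), np.float64(0.00223813171454342))
D [ 0.4661 -0.0771  0.037 ] [ 0.4674 -0.0805  0.037 ] (array([ 0.46688056, -0.07840385,  0.03642142]), np.float64(0.0032596921987935058))
bowl [0.47336749 0.36358696 0.05      ] [0.47869701 0.35794742 0.05      ]
t 0.3 shift before turn cm [ 44.22 -49.09  -3.14] turn -72.32076915745628 q6 -0.09
[[ 0.38540942  0.88527254  0.26029234  0.30377185]
 [-0.92274388  0.3703132   0.10682632 -0.52245985]
 [-0.00181928 -0.28135504  0.95960202  0.38520125]
 [ 0.          0.          0.          1.        ]]
```

View pics/w0.png

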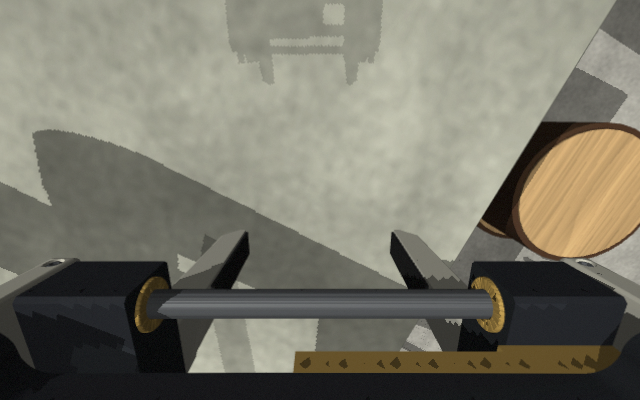

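The wrist picture shows the fingers at (220,250) and (420,250), with the camera ahead of them. The two fixed views agree to about 2–3 mm, so I start now. First I turn the closing line across the board.

```bash
python3 -m pendant '[[[1,0,0,0,-8.5],[1,0,0,0,-8.5],[1,0,0,0,-8.5],[1,0,0,0,-8.5],[1,0,0,0,-8.5],[1,0,0,0,-8.5],[1,0,0,0,-8.5],[1,0,0,0,-8.5]]]' 15; python3 -m pendant '[[[1,0,0,0,-4.3],[1,0,0,0,0],[1,0,0,0,0]]]'; python3 -c "
from h import *
go(.4787,.0605,.2,np.radians(5))"
```

```text
t: 1.15
tool_pos: [0.2313, -0.5536, 0.2186]
orientation: [-2.201, -2.241, -0.0]
force: [0.4, 0.1, 0.1]
opening: 0.0931
gripper_force: 0.0
t: 1.45
tool_pos: [0.2313, -0.5536, 0.2186]
orientation: [-2.126, -2.313, -0.0]
force: [0.4, 0.1, 0.2]
opening: 0.0928
gripper_force: 0.0
t 1.45 shift before turn cm [59.11 29.82  1.86] turn -0.16750615830815718 q6 -1.34
```

```bash
python3 -m pendant '[[[1,3.94,1.99,0.1,0],[1,3.94,1.99,0.1,0],[1,3.94,1.99,0.1,0],[1,3.94,1.99,0.1,0],[1,3.94,1.99,0.1,0],[1,3.94,1.99,0.1,0],[1,3.94,1.99,0.1,0],[1,3.94,1.99,0.1,0]]]' >/dev/null; python3 -m pendant '[[[1,3.94,1.99,0.1,0],[1,3.94,1.99,0.1,0],[1,3.94,1.99,0.1,0],[1,3.94,1.99,0.1,0],[1,3.94,1.99,0.1,0],[1,3.94,1.99,0.1,0],[1,3.94,1.99,0.1,0],[1,0,0,0,0]]]'; python3 -c "
from h import *
go(.4787,.0605,.025,np.radians(5))
w=robot.read_camera('wrist');cv2.imwrite('pics/w1.png',w['img'])"
```

```text
t: 3.05
tool_pos: [0.4782, 0.0656, 0.2035]
orientation: [-2.119, -2.318, -0.002]
force: [-0.3, -1.1, -0.6]
opening: 0.0934
gripper_force: 0.0
t 3.05 shift before turn cm [-0.54 -0.   17.85] turn 0.1248591754114301 q6 -0.06
```

View pics/w1.png

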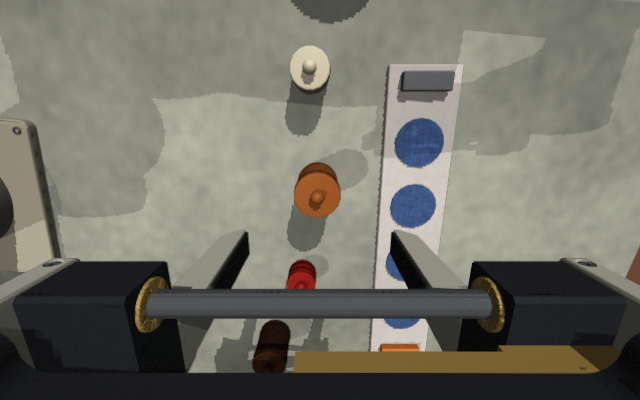

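The wrist picture shows the A lid at (318,195), the C lid at (310,67), and pads at (419,142) and (412,206).

```bash
python3 -c "
from h import *
w=robot.read_camera('wrist')
print('A',onplane(w,(318,196),.079),'C',onplane(w,(310,67),.051),'pD',onplane(w,(419,142.5),.011),'pC',onplane(w,(412.5,206),.011),w['pose'][:3,3])
go(.4787,.0605,.025,np.radians(5))"
```

```text
A [0.47649126 0.06105652 0.079     ] C [0.45618029 0.19345903 0.051     ] pD [0.6000328  0.12436155 0.011     ] pC [0.60735195 0.03957184 0.011     ] [0.47117237 0.14207032 0.37036772]
t 3.15 shift before turn cm [-0.15  0.14 17.84] turn 0.03834955113097749 q6 -0.07
```

Consistent, so I descend on A and grip.

```bash
python3 -m pendant '[[[1,-0.12,0.14,4,0],[1,0,0,4,0],[1,0,0,4,0],[1,0,0,3,0],[1,0,0,2.3,0],[1,0,0,0,0],[1,0,0,0,0]]]' 20;  python3 -m pendant '[[[0,0,0,0,0],[0,0,0,0,0],[0,0,0,0,0],[0,0,0,0,0],[0,0,0,0,0],[0,0,0,0,0]]]'
```

```text
t: 3.85
tool_pos: [0.4788, 0.059, 0.0311]
orientation: [-2.125, -2.313, 0.001]
force: [-0.1, 0.3, -0.2]
opening: 0.0929
gripper_force: 0.0
t: 4.45
tool_pos: [0.4789, 0.06, 0.0307]
orientation: [-2.123, -2.316, 0.0]
force: [-2.2, -0.2, 3.1]
opening: 0.0515
gripper_force: 20.0
```

```bash
python3 -m pendant '[[[0,0,0,-2,0],[0,0,0,-3,0],[0,0,0,-2,0],[0,0,0,0,0]]]'; python3 -c "
from h import *
go(.6241,-.1302,.1,np.radians(5))"
```

```text
t: 4.85
tool_pos: [0.4813, 0.0601, 0.1037]
orientation: [2.12, 2.313, 0.006]
force: [0.3, 0.3, -0.7]
opening: 0.0516
gripper_force: 20.0
t 4.85 shift before turn cm [-20.2   12.57   0.45] turn -0.015326543676820847 q6 -0.07
```

```bash
python3 -m pendant '[[[0,-1.5,0.9,0,0],[0,-3,1.8,0,0],[0,-4,2.5,0,0],[0,-4,2.5,0,0],[0,-4,2.5,0,0],[0,-2.6,1.7,0,0],[0,-1.1,0.7,0,0],[0,0,0,0,0]]]';python3 -m pendant '[[[0,0,0,0,0],[0,0,0,0,0]]]'; python3 -c "
from h import *
go(.6241,-.1305,.05,np.radians(5))"
```

```text
t: 5.65
tool_pos: [0.6216, -0.1328, 0.0978]
orientation: [-2.124, -2.312, 0.003]
force: [-1.1, -1.5, -1.5]
opening: 0.0517
gripper_force: 20.0
t: 5.85
tool_pos: [0.621, -0.1295, 0.0994]
orientation: [-2.121, -2.315, 0.001]
force: [0.7, 0.1, -1.2]
opening: 0.0518
gripper_force: 20.0
t 5.85 shift before turn cm [-0.13  0.31  4.94] turn 0.014097048803549228 q6 -0.37
```

```bash
python3 -m pendant '[[[0,-0.1,0.3,2,0],[0,0,0,2,0],[0,0,0,1.2,0],[0,0,0,0,0],[0,0,0,0,0],[0,0,0,0,0]]]'; python3 -c "
from h import *
go(.6241,-.1305,.0417,np.radians(5))"
```

```text
t: 6.45
tool_pos: [0.6259, -0.1311, 0.0501]
orientation: [2.121, 2.315, 0.001]
force: [-0.2, 0.2, -0.7]
opening: 0.0514
gripper_force: 20.0
t 6.45 shift before turn cm [ 0.08 -0.18  0.84] turn -0.003592383187353221 q6 -0.37
```

```bash
python3 -m pendant '[[[0,0,-0.1,0.4,0],[0,0,0,0.2,0],[0,0,0,0,0],[0,0,0,0,0]]]';  python3 -m pendant '[[[0,0,0,0.2,0],[0,0,0,0,0],[0,0,0,0,0]]]'
```

```text
t: 6.85
tool_pos: [0.624, -0.1312, 0.0426]
orientation: [-2.123, -2.316, 0.0]
force: [1.5, 0.1, -0.9]
opening: 0.0517
gripper_force: 20.0
t: 7.15
tool_pos: [0.6245, -0.1313, 0.0417]
orientation: [2.122, 2.315, 0.0]
force: [-1.9, 0.4, 5.7]
opening: 0.0518
gripper_force: 20.0
```

Contact made. I open, lift clear and look.

```bash
python3 -m pendant '[[[0.7,0,0,0,0],[0.8,0,0,0,0],[0.9,0,0,0,0],[1,0,0,0,0],[1,0,0,0,0]]]' ;  python3 -m pendant '[[[1,0,0,-3,0],[1,0,0,-4.5,0],[1,0,0,-4.5,0],[1,0,0,-3,0],[1,0,0,0,0],[1,0,0,0,0]]]'; python3 -c "
from h import *
go(.4337,-.1902,.2,np.radians(5))
c=robot.read_camera('side');s=robot.read_camera('scene')
o=np.vstack([cv2.resize(c['img'][230:340,300:420],(480,440)),]);o2=cv2.resize(s['img'][220:330,180:260],(320,440))
cv2.imwrite('pics/p1.png',np.hstack([o,o2]))"
```

```text
t: 7.65
tool_pos: [0.624, -0.1311, 0.0405]
orientation: [-2.123, -2.316, 0.0]
force: [-0.2, -0.7, 0.0]
opening: 0.0872
gripper_force: 0.0
t: 8.25
tool_pos: [0.6247, -0.1313, 0.1916]
orientation: [2.122, 2.314, 0.001]
force: [0.6, 1.2, -0.3]
opening: 0.0932
gripper_force: 0.0
t 8.25 shift before turn cm [ -4.21 -19.53  -0.87] turn -0.022690456176349016 q6 -0.37
```

View pics/p1.png

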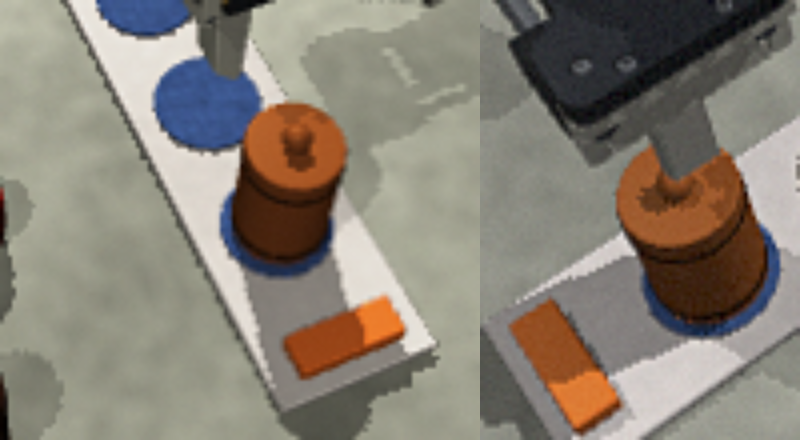

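A stands upright on the pad next to the orange tag, with an even blue rim all round (box at about (290,190) on the left, (700,240) on the right). Next is B.

```bash
python3 -m pendant '[[[1,-0.7,-3.2,0,0],[1,-0.9,-4.3,0,0],[1,-0.9,-4.3,0,0],[1,-0.9,-4.2,0,0],[1,-0.6,-2.6,0,0],[1,-0.2,-0.9,0,0],[1,0,0,0,0],[1,0,0,0,0]]]' ;python3 -c "
from h import *
go(.434,-.1902,.024,np.radians(5))"
```

```text
t: 9.15
tool_pos: [0.434, -0.1896, 0.1901]
orientation: [-2.123, -2.315, -0.0]
force: [0.5, -0.0, -0.5]
opening: 0.0933
gripper_force: 0.0
t 9.15 shift before turn cm [-0.07 -0.   16.61] turn -0.028325295435081443 q6 -0.61
```

```bash
python3 -m pendant '[[[1,-0.06,0,4,0],[1,0,0,4,0],[1,0,0,4,0],[1,0,0,3,0],[1,0,0,1.6,0],[1,0,0,0,0],[1,0,0,0,0]]]';  python3 -m pendant '[[[0,0,0,0,0],[0,0,0,0,0],[0,0,0,0,0],[0,0,0,0,0],[0,0,0,0,0],[0,0,0,0,0]]]'; python3 -m pendant '[[[0,0,0,-2,0],[0,0,0,-3,0],[0,0,0,-2,0],[0,0,0,0,0],[0,0,0,0,0]]]'; python3 -c "
from h import *
go(.6169,-.0452,.1,np.radians(5))"
```

```text
t: 9.85
tool_pos: [0.4342, -0.1901, 0.0246]
orientation: [-2.121, -2.316, 0.0]
force: [0.3, 0.0, -0.5]
opening: 0.0932
gripper_force: 0.0
t: 10.45
tool_pos: [0.4335, -0.1906, 0.0248]
orientation: [2.123, 2.316, 0.0]
force: [0.8, 0.0, 0.7]
opening: 0.0494
gripper_force: 0.2
t: 10.95
tool_pos: [0.4336, -0.1906, 0.0944]
orientation: [2.123, 2.315, 0.0]
force: [-1.1, -0.2, -0.2]
opening: 0.0479
gripper_force: 20.0
t 10.95 shift before turn cm [12.89 19.52 -0.56] turn -0.024043023025200227 q6 -0.61
```

```bash
python3 -m pendant '[[[0,2.5,0.5,0,0],[0,3.5,2.5,0,0],[0,3,3.5,0,0],[0,2.5,4,0,0],[0,1,4,0,0],[0,0.39,3.2,0,0],[0,0,1.4,0,0],[0,0,0.4,0,0]]]';python3 -m pendant '[[[0,0,0,0,0],[0,0,0,0,0],[0,0,0,0,0]]]'; python3 -c "
from h import *
go(.6169,-.0452,.037,np.radians(5))"
```

```text
t: 11.75
tool_pos: [0.6164, -0.0444, 0.092]
orientation: [-2.12, -2.315, 0.003]
force: [-0.7, -0.6, -1.1]
opening: 0.0477
gripper_force: 20.0
t: 12.05
tool_pos: [0.6156, -0.0455, 0.0943]
orientation: [-2.123, -2.315, 0.001]
force: [-0.2, 1.0, -0.4]
opening: 0.0474
gripper_force: 20.0
t 12.05 shift before turn cm [0.02 0.14 5.73] turn -0.054497788433835126 q6 -0.24
```

```bash
python3 -m pendant '[[[0,0,0.1,2,0],[0,0,0,2,0],[0,0,0,1,0],[0,0,0,0,0],[0,0,0,0,0]]]'; python3 -m pendant '[[[0,0,0,0.3,0],[0,0,0,0,0],[0,0,0,0,0]]]'; python3 -m pendant '[[[0,0,0,0.3,0],[0,0,0,0,0],[0,0,0,0,0]]]'
```

```text
t: 12.55
tool_pos: [0.6176, -0.0452, 0.0452]
orientation: [2.123, 2.315, 0.0]
force: [0.0, 0.3, 0.3]
opening: 0.0477
gripper_force: 20.0
t: 12.85
tool_pos: [0.618, -0.0451, 0.0422]
orientation: [2.122, 2.315, 0.001]
force: [-0.1, 0.0, -1.0]
opening: 0.0475
gripper_force: 20.0
t: 13.15
tool_pos: [0.6174, -0.045, 0.0385]
orientation: [-2.123, -2.316, 0.0]
force: [0.2, -0.5, -0.9]
opening: 0.0475
gripper_force: 20.0
```

```bash
python3 -m pendant '[[[0,0,0,0.2,0],[0,0,0,0,0],[0,0,0,0,0]]]'; python3 -m pendant '[[[0,0,0,0.15,0],[0,0,0,0,0],[0,0,0,0,0]]]'
```

```text
t: 13.45
tool_pos: [0.6178, -0.0451, 0.0368]
orientation: [2.123, 2.316, 0.0]
force: [-0.3, -0.5, 1.5]
opening: 0.0478
gripper_force: 20.0
t: 13.75
tool_pos: [0.6178, -0.0452, 0.0367]
orientation: [2.123, 2.316, 0.0]
force: [-4.8, 1.1, 12.0]
opening: 0.0477
gripper_force: 20.0
```

```bash
python3 -m pendant '[[[0.7,0,0,-0.1,0],[0.8,0,0,0,0],[0.9,0,0,0,0],[1,0,0,0,0],[1,0,0,0,0]]]' ;  python3 -m pendant '[[[1,0,0,-3,0],[1,0,0,-4.5,0],[1,0,0,-4.5,0],[1,0,0,-3,0],[1,0,0,0,0],[1,0,0,0,0]]]'; python3 -c "
from h import *
go(.458,.191,.18,np.radians(5))"
```

```text
t: 14.25
tool_pos: [0.6174, -0.045, 0.0359]
orientation: [-2.123, -2.316, 0.0]
force: [0.0, 0.2, 0.6]
opening: 0.0832
gripper_force: 0.0
t: 14.85
tool_pos: [0.6182, -0.0452, 0.187]
orientation: [2.122, 2.315, 0.002]
force: [0.4, 0.2, -0.2]
opening: 0.093
gripper_force: 0.0
t 14.85 shift before turn cm [ 24.92 -13.91   0.66] turn -0.021640262255587572 q6 -0.24
```

```bash
python3 -m pendant '[[[1,2.5,-1.4,0,0],[1,4,-2.25,0,0],[1,4.3,-2.4,0,0],[1,4.3,-2.4,0,0],[1,4.3,-2.4,0,0],[1,3.5,-1.95,0,0],[1,1.5,-0.8,0,0],[1,0.5,-0.3,0,0]]]' >/dev/null;python3 -m pendant '[[[1,0,0,0,0],[1,0,0,0,0]]]'; python3 -c "
from h import *
go(.458,.191,.017,np.radians(5))
w=robot.read_camera('wrist');cv2.imwrite('pics/w2.png',w['img']);np.save('w2.npy',w['pose'])"
```

```text
t: 15.85
tool_pos: [0.4576, 0.1901, 0.1853]
orientation: [-2.123, -2.315, 0.002]
force: [0.2, 0.3, -0.6]
opening: 0.093
gripper_force: 0.0
t 15.85 shift before turn cm [ 0.1   0.06 16.83] turn -0.05352635513159498 q6 0.2
```

View pics/w2.png

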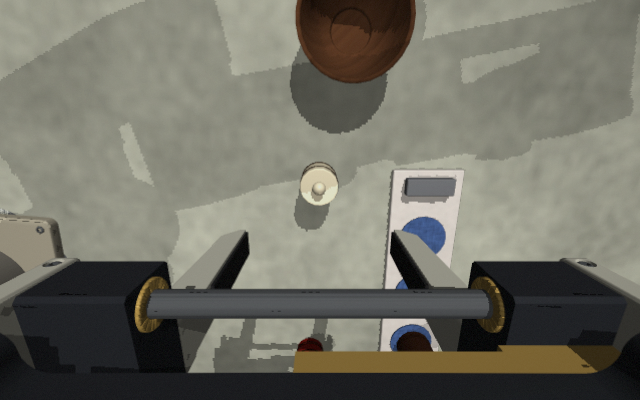

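The wrist picture shows C's lid at about (319,187), between the fingers, and the bowl well ahead at (355,30).

```bash
python3 -c "
from h import *
w=robot.read_camera('wrist');print(onplane(w,(319.5,187),.051))
go(.458,.191,.017,np.radians(5))"
```

```text
[0.4576545  0.19524731 0.051     ]
t 15.95 shift before turn cm [ 0.12  0.02 16.87] turn -0.10795412287305339 q6 0.2
```

```bash
python3 -m pendant '[[[1,0.3,0,4,0],[1,0,0,4,0],[1,0,0,4,0],[1,0,0,3,0],[1,0,0,1.9,0],[1,0,0,0,0],[1,0,0,0,0]]]';  python3 -m pendant '[[[0,0,0,0,0],[0,0,0,0,0],[0,0,0,0,0],[0,0,0,0,0],[0,0,0,0,0],[0,0,0,0,0],[0,0,0,0,0],[0,0,0,0,0]]]'; python3 -m pendant '[[[0,0,0,-2,0],[0,0,0,-3,0],[0,0,0,-2,0],[0,0,0,0,0],[0,0,0,0,0]]]'; python3 -c "
from h import *
go(.6094,.0395,.09,np.radians(5))
w=robot.read_camera('wrist');cv2.imwrite('pics/w3.png',w['img'][150:400,150:490])"
```

```text
t: 16.65
tool_pos: [0.4576, 0.1933, 0.0174]
orientation: [-2.124, -2.315, 0.001]
force: [0.3, -1.0, -0.1]
opening: 0.093
gripper_force: 0.0
t: 17.45
tool_pos: [0.4572, 0.1939, 0.0172]
orientation: [-2.123, -2.316, 0.0]
force: [-0.6, -0.7, 1.9]
opening: 0.0438
gripper_force: 20.0
t: 17.95
tool_pos: [0.4574, 0.1939, 0.0869]
orientation: [2.123, 2.316, 0.001]
force: [-0.5, 0.2, -0.2]
opening: 0.0438
gripper_force: 20.0
t 17.95 shift before turn cm [-16.71  13.81  -0.3 ] turn -0.023584158775364017 q6 0.21
```

View pics/w3.png

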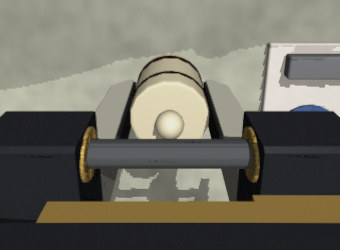

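C is held upright, with its knob at crop (170,125), full-frame (320,275).

```bash
python3 -c "
from h import *
w=robot.read_camera('wrist');print(onplane(w,(320,274),.129),onplane(w,(319.5,255),.1207),robot.read_state()['tool_pos'])"
```

```text
[0.45704434 0.19712736 0.129     ] [0.45622863 0.20338942 0.1207    ] [0.45618651 0.19357544 0.08552317]
```

```bash
python3 -m pendant '[[[0,-2,1.5,0,0],[0,-3,2.4,0,0],[0,-3,2.7,0,0],[0,-3,2.7,0,0],[0,-3,2.4,0,0],[0,-2,1.5,0,0],[0,-0.7,0.6,0,0],[0,0,0,0,0]]]';python3 -m pendant '[[[0,0,0,0,0],[0,0,0,0,0],[0,0,0,0,0]]]'; python3 -c "
from h import *
go(.6094,.0395,.0282,np.radians(5))"
```

```text
t: 18.85
tool_pos: [0.6087, 0.0388, 0.0855]
orientation: [-2.123, -2.313, 0.002]
force: [-1.2, -0.2, -0.7]
opening: 0.0437
gripper_force: 20.0
t: 19.15
tool_pos: [0.6086, 0.0406, 0.0871]
orientation: [-2.121, -2.317, 0.0]
force: [0.1, -0.6, -1.4]
opening: 0.0437
gripper_force: 20.0
t 19.15 shift before turn cm [-0.12  0.07  5.89] turn 0.05318203527177445 q6 -0.11
```

```bash
python3 -m pendant '[[[0,-0.25,0.07,2,0],[0,0,0,2,0],[0,0,0,1.2,0],[0,0,0,0,0],[0,0,0,0,0]]]'; python3 -m pendant '[[[0,0,0,0.4,0],[0,0,0,0,0],[0,0,0,0,0]]]'; python3 -m pendant '[[[0,0,0,0.25,0],[0,0,0,0,0],[0,0,0,0,0]]]'
```

```text
t: 19.65
tool_pos: [0.6101, 0.0374, 0.0355]
orientation: [-2.122, -2.316, -0.0]
force: [0.1, -0.2, -0.2]
opening: 0.0435
gripper_force: 20.0
t: 19.95
tool_pos: [0.6105, 0.0371, 0.0317]
orientation: [2.122, 2.315, 0.001]
force: [0.3, 0.4, -0.8]
opening: 0.0437
gripper_force: 20.0
t: 20.25
tool_pos: [0.61, 0.0371, 0.0285]
orientation: [-2.123, -2.316, 0.0]
force: [0.4, -0.8, -0.6]
opening: 0.0439
gripper_force: 20.0
```

```bash
python3 -m pendant '[[[0,0.05,0,0.12,0],[0,0,0,0,0],[0,0,0,0.1,0],[0,0,0,0,0]]]'
```

```text
t: 20.65
tool_pos: [0.6105, 0.0373, 0.0281]
orientation: [2.122, 2.315, 0.0]
force: [-7.6, -1.1, 12.9]
opening: 0.0437
gripper_force: 20.0
```

Contact made. I release, lift and go towards D.

```bash
python3 -m pendant '[[[0.7,0,0,-0.1,0],[0.8,0,0,0,0],[0.9,0,0,0,0],[1,0,0,0,0],[1,0,0,0,0]]]' ;  python3 -m pendant '[[[1,0,0,-3,0],[1,0,0,-4.5,0],[1,0,0,-4.5,0],[1,0,0,-3,0],[1,0,0,0,0],[1,0,0,0,0]]]'; python3 -c "
from h import *
go(.4668,-.0788,.18,np.radians(5))"
```

```text
t: 21.15
tool_pos: [0.6099, 0.0376, 0.0272]
orientation: [-2.123, -2.316, 0.0]
force: [-0.2, -0.2, -0.2]
opening: 0.0789
gripper_force: 0.0
t: 21.75
tool_pos: [0.6107, 0.0376, 0.1783]
orientation: [2.122, 2.315, 0.002]
force: [0.2, -0.2, -0.4]
opening: 0.0929
gripper_force: 0.0
t 21.75 shift before turn cm [-10.35 -15.34  -0.2 ] turn -0.020626470915061645 q6 -0.11
```

```bash
python3 -m pendant '[[[1,-1,-1.5,0,0],[1,-2.3,-3.4,0,0],[1,-2.5,-3.7,0,0],[1,-2.3,-3.4,0,0],[1,-1.65,-2.44,0,0],[1,-0.6,-0.9,0,0],[1,0,0,0,0],[1,0,0,0,0]]]'; python3 -c "
from h import *
w=robot.read_camera('wrist');c=robot.read_camera('side');s=robot.read_camera('scene')
cv2.imwrite('pics/w4.png',w['img'])
cv2.imwrite('pics/p4.png',np.hstack([cv2.resize(c['img'][160:330,280:420],(420,510)),cv2.resize(s['img'][170:330,180:400],(380,510))]))
go(.4668,-.0788,.012,np.radians(5))"
```

```text
t: 22.55
tool_pos: [0.4665, -0.0784, 0.1768]
orientation: [-2.123, -2.315, -0.0]
force: [-0.0, -0.3, -0.4]
opening: 0.0932
gripper_force: 0.0
t 22.7 shift before turn cm [-8.000e-02 -1.000e-02  1.652e+01] turn 0.04349025260725625 q6 -0.36
```

View pics/w4.png

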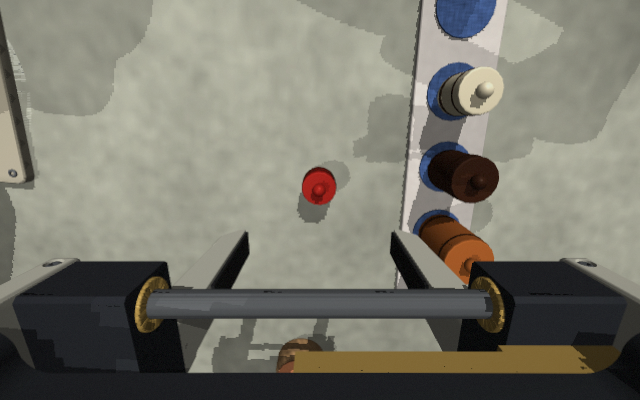

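View pics/p4.png

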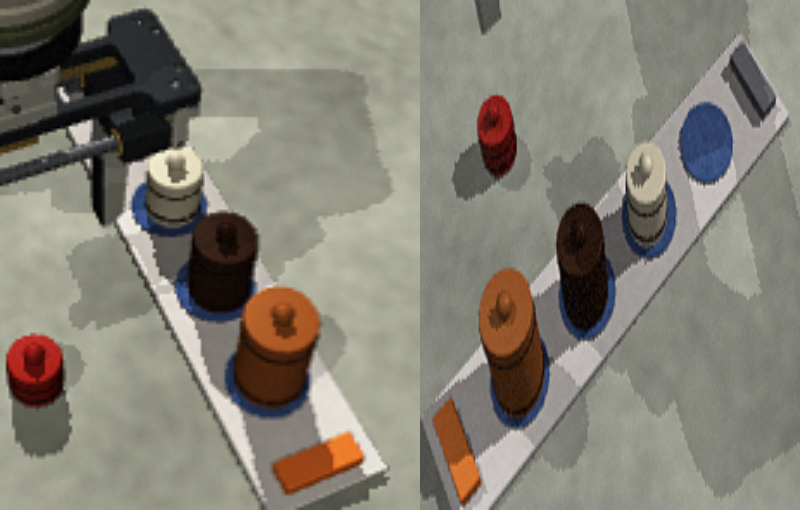

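Three boxes stand in order on their pads, upright, with even rims. D's lid is at wrist (319,189), between the fingers.

```bash
python3 -c "
from h import *
w=robot.read_camera('wrist')
h=cv2.cvtColor(w['img'],cv2.COLOR_BGR2HSV).astype(int);m=((h[...,0]<6)|(h[...,0]>174))&(h[...,1]>150)&(h[...,2]>130)
print([(a.round(1),s) for a,s in blobs(m)])
print(onplane(w,(319.5,188.5),.037))
b=w; print('lid C',onplane(w,(478,90),.062),'B',onplane(w,(474,178),.076))
go(.4668,-.0788,.012,np.radians(5))"
```

```text
[(array([318.4, 186.4]), array([302, 172,  33,  33, 702], dtype=int32))]
[ 0.46699756 -0.07574476  0.037     ]
lid C [0.60825476 0.03993008 0.062     ] B [ 0.6171455  -0.04199012  0.076     ]
t 22.75 shift before turn cm [-0.07  0.   16.52] turn 0.045573205027380936 q6 -0.36
```

```bash
python3 -m pendant '[[[1,0.1,0,4,0],[1,0,0,4,0],[1,0,0,4,0],[1,0,0,3,0],[1,0,0,1.8,0],[1,0,0,0,0],[1,0,0,0,0]]]';  python3 -m pendant '[[[0,0,0,0,0],[0,0,0,0,0],[0,0,0,0,0],[0,0,0,0,0],[0,0,0,0,0],[0,0,0,0,0],[0,0,0,0,0],[0,0,0,0,0]]]'; python3 -m pendant '[[[0,0,0,-2,0],[0,0,0,-4,0],[0,0,0,-4,0],[0,0,0,-2,0],[0,0,0,0,0],[0,0,0,0,0]]]'; python3 -c "
from h import *
go(.602,.1241,.11,np.radians(5))"
```

```text
t: 23.45
tool_pos: [0.4664, -0.0775, 0.0097]
orientation: [-2.122, -2.316, 0.0]
force: [0.2, 0.6, 1.0]
opening: 0.093
gripper_force: 0.0
t: 24.25
tool_pos: [0.4661, -0.0778, 0.0094]
orientation: [-2.123, -2.316, 0.0]
force: [0.2, 0.3, -0.5]
opening: 0.0398
gripper_force: 20.0
t: 24.85
tool_pos: [0.4661, -0.0778, 0.1291]
orientation: [2.123, 2.316, 0.0]
force: [0.2, -0.2, -1.0]
opening: 0.0398
gripper_force: 20.0
t 24.85 shift before turn cm [18.94 15.29  1.91] turn -0.022420399428256133 q6 -0.36
```

```bash
python3 -m pendant '[[[0,2,1.6,0,0],[0,3.3,2.7,0,0],[0,3.5,2.8,0,0],[0,3.5,2.8,0,0],[0,3.3,2.7,0,0],[0,2.3,1.9,0,0],[0,0.95,0.79,0,0],[0,0,0,0,0]]]';python3 -m pendant '[[[0,0,0,2,0],[0,0,0,2,0],[0,0,0,2,0],[0,0,0,1,0],[0,0,0,0,0],[0,0,0,0,0],[0,0,0,0,0]]]'; python3 -c "
from h import *
go(.602,.1232,.0204,np.radians(5))"
```

```text
t: 25.65
tool_pos: [0.6012, 0.1241, 0.127]
orientation: [-2.119, -2.316, 0.004]
force: [-0.8, -0.4, -0.7]
opening: 0.0398
gripper_force: 20.0
t: 26.35
tool_pos: [0.603, 0.123, 0.0609]
orientation: [2.122, 2.314, 0.002]
force: [0.3, -0.5, -0.1]
opening: 0.0395
gripper_force: 20.0
t 26.35 shift before turn cm [ 0.03 -0.11  4.05] turn -0.041871455347617825 q6 0.03
```

```bash
python3 -m pendant '[[[0,0,-0.1,1.5,0],[0,0,0,1.2,0],[0,0,0,0.6,0],[0,0,0,0,0],[0,0,0,0,0]]]'; python3 -m pendant '[[[0,0,0,0.4,0],[0,0,0,0,0],[0,0,0,0,0]]]'; python3 -m pendant '[[[0,0,0,0.2,0],[0,0,0,0,0],[0,0,0,0,0]]]'
```

```text
t: 26.85
tool_pos: [0.6008, 0.1232, 0.026]
orientation: [-2.122, -2.315, 0.001]
force: [0.8, 0.2, -0.6]
opening: 0.0394
gripper_force: 20.0
t: 27.15
tool_pos: [0.6012, 0.1231, 0.0226]
orientation: [2.123, 2.316, 0.0]
force: [0.6, -0.0, 0.4]
opening: 0.0395
gripper_force: 20.0
t: 27.45
tool_pos: [0.6011, 0.1231, 0.0204]
orientation: [-2.123, -2.316, 0.0]
force: [0.3, -0.6, 0.2]
opening: 0.0396
gripper_force: 20.0
```

```bash
python3 -m pendant '[[[0,0,0.1,0.1,0],[0,0,0,0,0],[0,0,0,0.1,0],[0,0,0,0,0]]]'
```

```text
t: 27.85
tool_pos: [0.6024, 0.1233, 0.0204]
orientation: [2.123, 2.316, 0.0]
force: [-8.2, -0.4, 15.2]
opening: 0.0398
gripper_force: 20.0
```

Contact made. I release, lift and back away so I can check everything.

```bash
python3 -m pendant '[[[0.7,0,0,-0.15,0],[0.8,0,0,0,0],[0.9,0,0,0,0],[1,0,0,0,0],[1,0,0,0,0]]]' ;  python3 -m pendant '[[[1,0,0,-3,0],[1,0,0,-4.5,0],[1,0,0,-4.5,0],[1,0,0,-4,0],[1,0,-3,-2,0],[1,0,-4,0,0],[1,0,-4,0,0],[1,0,-4,0,0]]]'; python3 -m pendant '[[[1,0,-3,0,0],[1,0,-1,0,0],[1,0,0,0,0]]]'; python3 -c "
from h import *
c=robot.read_camera('side');s=robot.read_camera('scene')
cv2.imwrite('pics/f.png',np.hstack([cv2.resize(c['img'][110:340,230:420],(400,484)),cv2.resize(s['img'][100:340,180:420],(400,484))]))"
```

```text
t: 28.35
tool_pos: [0.6019, 0.1232, 0.0196]
orientation: [-2.123, -2.316, 0.001]
force: [-0.4, -0.3, 0.5]
opening: 0.0747
gripper_force: 0.0
t: 29.15
tool_pos: [0.4513, 0.11, 0.1999]
orientation: [2.123, 2.316, 0.0]
force: [0.3, 0.1, 0.8]
opening: 0.0929
gripper_force: 0.0
t: 29.45
tool_pos: [0.412, 0.1067, 0.2001]
orientation: [2.122, 2.316, 0.001]
force: [0.3, -0.2, 0.4]
opening: 0.0926
gripper_force: 0.0
```

View pics/f.png

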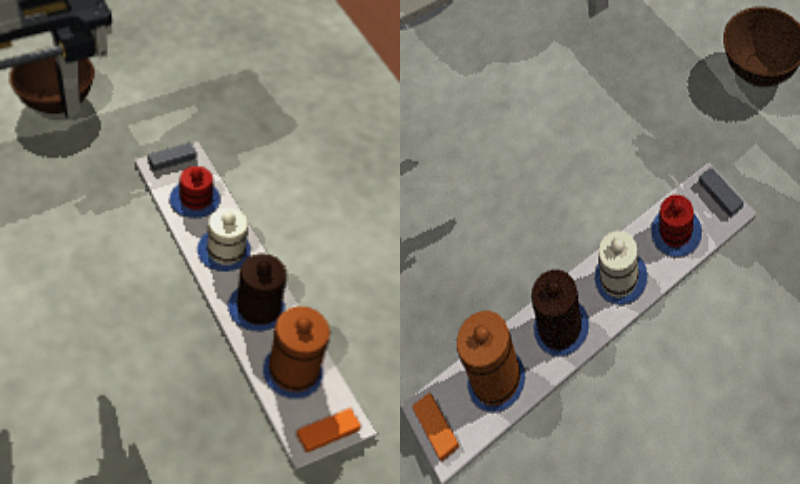

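All four boxes stand upright in order A, B, C, D from the orange tag (left view (300,345), (261,290), (228,237), (196,187)), and the bowl is untouched. One quick check of the centring from the lids.

```bash
python3 -c "
from h import *
c=robot.read_camera('side');s=robot.read_camera('scene')
P=np.array([[.6241,-.1295],[.6169,-.0449],[.6094,.0396],[.602,.1244]])
for k,a,b,z,p in zip('ABCD',[(301,332),(262,277),(228,223),(196,180)],[(84,337),(155,292),(218,251),(277,210)],[.09,.076,.062,.048],P):
    x=onplane(c,(230+a[0]/2.105,110+a[1]/2.104),z)[:2];y=onplane(s,(180+b[0]/1.667,100+b[1]/2.017),z)[:2]
    print(k,'side',((x-p)*1e3).round(1),'scene',((y-p)*1e3).round(1))"
```

```text
A side [-1.5 -2. ] scene [1.4 1.6]
B side [-1.2 -7.1] scene [ 2.7 -1.3]
C side [ 2.2 -3.3] scene [ 3.4 -3.9]
D side [ 0.6 -4. ] scene [ 1.5 -1.7]
```

```bash
python3 -c "
from h import *
c=robot.read_camera('side');s=robot.read_camera('scene')
cv2.imwrite('pics/g.png',np.hstack([cv2.resize(c['img'][180:300,310:390],(400,600),interpolation=2),cv2.resize(s['img'][195:285,250:310],(400,600),interpolation=2)]))"
```

```text
(no output)
```

View pics/g.png

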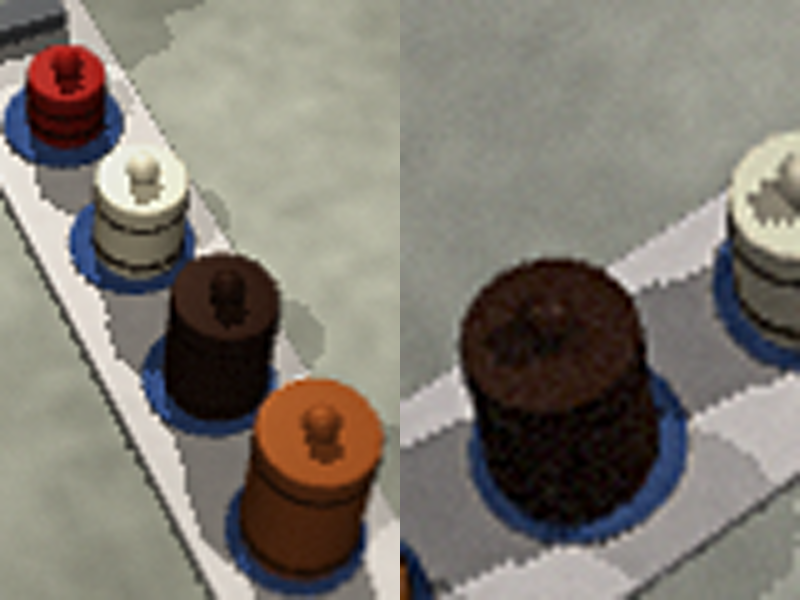

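The zoom shows every base well inside its pad with blue visible all round, off-centre by about 2–4 mm at most. I'm handing the job in.

```bash
python3 -c "
from plant import robot
print(robot.close_job())"
```

```text
the job is handed in; nothing more can be done
None
```

I stood all four boxes upright on the blue pads, tallest next to the orange tag and stepping down to the shortest, each within about 4 mm of centre, left the bowl untouched, and handed the job in at about 30 s of the 102 s allowed (the judge's verdict was not returned).

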